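Find the padlock under the sliding cover and hang it up

ROBOT

A 6-joint arm with a two-finger parallel gripper is mounted at the origin on the work surface. World frame = base frame: x ahead of the robot, y to its left, z up, the work surface at z = 0. Lengths are in m, angles in degrees, forces in N, time in s.
With the tool pointing down it reaches from about 0.375 to 0.9 m from the base axis. Payload 3.1 kg.
Tool frame: the origin (TCP) lies at the very end of the fingers, on their centre line; the grasp point (between the pads) lies 19 mm behind it; z points along the fingers, y is the line along which they close (so a half turn about z gives the same grasp; the last joint's range is limited). The gripper opens to 87 mm and grips with 3 to 60 N. Pads are 19 mm wide; open, the fingers measure 117 mm over their backs; the gripper's body (75 mm by 190 mm) begins 51 mm behind the grasp point.
Start: joints at [-77.034, 30.224, 82.088, -0, 67.689, -10.227], TCP at [0.246, -0.574, 0.201] pointing down, gripper open.
Joint ranges: [-176.69, 176.69], [-43.24, 126.21], [12.49, 139.97], [-82, 262], [0, 151.66], [-163.58, 163.58]. Speed limits (degrees/s): [159.86, 159.86, 180, 180, 180, 180].

INTERFACE

Orientations are given as a 3x3 rotation matrix whose columns are the frame's x, y, z axes.
In Python, from rig import readout, cams, bot gives the robot as it stands.
- The arm moves only by the shell command python3 -m inch 'ROWS'. ROWS is JSON, a list of rows, each a list of 5 numbers: the shift along the world's x, y, z in cm, then the turn about the world's z in degrees, then the finger opening in cm, from 0 to 8.7. In form: [[dx, dy, dz, twist, fingers], ...]. A call has 1 to 10 rows; each row is the pose to reach, as a shift and turn from the pose commanded when the call began; what a row does not reach only later rows make up. A row lasts 1/12 s, in which the tool goes at most 41.7 mm and 7.16 degrees, less where a joint would pass 70% of its speed; a pose out of reach is approached as far as the arm can. A call with a gripper value outside its range is refused whole. The fingers move at their own pace and stop on an object; the grip force is fixed at half the most. Time passes only in rows, so rows that repeat a pose let the fingers close. It gives the time, the measured TCP pose, the force, the opening and the grip force at its end, in the units of the state.
- readout.read_state(): the state, without advancing time (a new reading comes with each control period).
- cams.capture(name): name is "scene" or "top" or "wrist"; returns a dict with "image" (400x640x3 uint8, blue, green, red), "intrinsics" (3x3 intrinsics, pixels), "xyz" and "rotation" of the camera in the world; the wrist camera has in their place "tool_from_camera" (4x4, takes a point from camera to tool coordinates, whose origin is the TCP and whose axes are the flange's). Camera axes: x right, y down, z forward; pixel columns grow to the right and rows downward; lengths in m; the calibration is good to about 2 mm. The wrist camera is an equidistant fisheye: a pixel r from the principal point sees the ray r / f radians off the axis. A picture is of the moment at which its call begins: read the wrist's pose just before it. There is no depth.
- bot.hand_in(): hands the job in; it is judged then, once.
The state is a dict: "time_s": time; "joint_positions": joint angles; "qvel": joint speeds; "tau": joint torques, N m; "position": TCP position; "tcp_rot": TCP orientation; "force": force on the tool from outside, world axes, zero at the start; "moment": the same for the moment, N m; "opening": opening from 0.0 (shut) to 1.0 (fully open); "grasp_force": force on a finger pad.
Only numpy, scipy, OpenCV 4.12 (cv2) and the standard library are available. Lean on these libraries where they do the work, as an engineer would, in place of code of your own. Each camera call takes 0.05 s, during which the arm holds its last target. There are 200 camera calls.

TASK

The padlock is in one of the two middle pockets of the wooden parts box, under the loose metal cover. Slide the cover along its runners, without lifting or tipping it, until the padlock's pocket is open, then take the padlock out and hang it by its shackle on the hook of the steel stand, hanging still and free, with the cover left lying flat in its runners. Leave all the other things where they are.

Things in the scene. Friction and masses are not known exactly. Their poses are not given: they have to be found in the camera images.
- box: Open plywood box fixed to the table, 178 (x) x 360 (y) x 122 mm high (rim); origin: centre of its underside. Four pockets in a row along y, centred at y = -120, -40, 40, 120 mm, each 150 (x) x 74 (y) mm inside, floor 8 mm above the table, dividers 118 mm high. End pockets are open and hold other things; of the two covered middle ones, one holds the padlock, the other a jar
- box_rim (a point): Middle of the box at rim height, 122 mm above the table; axes as the box's. A 10 mm high fence stands on the rim, inner faces at x = +-82 and y = +-172 mm from here, and keeps the cover in line. The cover slides along y, up to 87 mm either way from the middle; slid to one end it fully opens the middle pocket on the other side
- cover: Loose flat metal plate, 160 (x) x 170 (y) x 8 mm, about 0.3 kg, lying on the box's rim between the fences, axes parallel to the box's; origin: centre of its underside. At the start within 8 mm of the middle of the box, hiding the two middle pockets. A bow handle stands on its middle
- cover_handle (a point): Middle of the bar of the cover's bow handle, 36 mm above the cover's underside; a dark round bar 12 mm thick, 70 mm long, along the cover's x, on a leg at each end
- padlock: Padlock, about 0.4 kg, standing upright in its pocket; origin: centre of its underside, z up. Brass body 56 (x) x 28 (y) x 48 mm high. Long steel shackle, a 9 mm round bar in the x-z plane: straight legs at x = +-20.5 mm (50 mm over the outsides, 32 mm between) from 48 to 85 mm high, then a half-round arch, top at 110 mm
- padlock_arch (a point): Point on the underside of the top of the padlock's shackle, in its middle, 101 mm above the padlock's underside; axes as the padlock's
- stand: Steel hook stand fixed on the table, left or right of the box: base 150 (x) x 110 (y) x 12 mm, origin: centre of its underside; 18 mm square post at x = 60 mm, 215 mm high; level hook bar 10 mm thick, centre line 210 mm high, from the post towards -x, ending at x = -36 mm in a small upturned tip that reaches x = -47 mm and 229 mm height
- hook_seat (a point): Point on the top of the hook bar, above the stand's origin, 215 mm above the table; axes as the stand's (x along the bar towards the post). The shackle may rest anywhere on the bar between tip and post
- jar: Grey jar with lid, 48 mm diameter, 85 mm high, in the other middle pocket; origin at the centre of its underside. To be left alone, as all the following
- tin: Tin can, 54 mm diameter, 90 mm high, in an end pocket; origin at the centre of its underside
- carton: Cardboard carton 85 x 45 x 80 mm high, in an end pocket; origin at the centre of its underside
- reel: Black reel lying flat, 140 mm diameter, 60 mm high, on the side of the box away from the stand; origin at the centre of its underside
- mug: White mug, 76 mm diameter, 90 mm high with a handle at its +y side, standing about 145 mm from the stand's middle in front of the hook's tip; origin at the centre of its underside
- bottle: Tall grey bottle, 68 mm diameter, 190 mm high, beyond the box; origin at the centre of its underside
- screwdriver: Screwdriver lying beyond the box, about 200 mm long; origin near its middle, on the table
- spanner: Spanner lying beyond the box, about 175 mm long; origin near its middle, on the table
Mind the look-alikes: they are no part of the job. There is more than one size of the cover; the one meant has the size given above.

How it is judged:
By the outcome, as a careful person would: the job done as asked, in the order asked, and still so for the second after the job is handed in, with the robot touching nothing.
It also fails if it takes over 61 s, if anything falls off the work surface, if the arm or the gripper's body presses on something with over 40 N, if the wrist force passes 120 N, or if a joint passes its speed limit or range.

## Working session

There is one attempt and no reset: what is moved stays moved. The work goes in short steps, Python scripts to look and compute and a shell command to move; the robot and the scene stay as the last step left them, time stands still between calls to the robot, and variables do not carry over. Pictures are saved under pics/ and viewed, at most 10 in all, crops included, and the job is handed in when it is done.

```bash
mkdir -p pics; ls
python3 - <<'E'
from rig import readout, cams
import cv2,numpy as np
s=readout.read_state();print(s['time_s'],s['position'],np.round(s['tcp_rot'],3).tolist(),s['opening'])
for n in('scene','top'):
    c=cams.capture(n);cv2.imwrite(f'pics/{n}0.png',c['image']);print(n,c['intrinsics'],c['xyz'],np.round(c['rotation'],5).tolist())
c=cams.capture('wrist');print(c['intrinsics'],c['tool_from_camera'])
E
```

```text
pics
0.0 [ 0.24597904 -0.57368955  0.1997673 ] [[0.919, 0.394, -0.001], [0.394, -0.919, 0.002], [0.0, -0.002, -1.0]] 0.9997997074821003
scene [[465.26909896   0.         324.67604406]
 [  0.         465.26909896 209.46730578]
 [  0.           0.           1.        ]] [ 1.08147471 -0.34152061  1.19159298] [[0.5071, 0.73767, -0.44575], [0.86186, -0.43017, 0.26861], [0.00639, -0.52038, -0.85391]]
top [[462.14655712   0.         321.20185242]
 [  0.         462.14655712 195.92080947]
 [  0.           0.           1.        ]] [ 0.47387177 -0.01455514  1.37628182] [[-0.02708, -0.99745, 0.06598], [-0.99929, 0.02874, 0.02442], [-0.02626, -0.06527, -0.99752]]
[[309.70691629   0.         318.1234237 ]
 [  0.         309.70691629 199.67564785]
 [  0.           0.           1.        ]] [[ 6.62828850e-04 -9.59086732e-01 -2.83111641e-01  7.88368933e-02]
 [ 9.99999660e-01  7.74711081e-04 -2.83232771e-04 -8.59513268e-04]
 [ 4.90974518e-04 -2.83111357e-01  9.59086919e-01 -1.84689000e-01]
 [ 0.00000000e+00  0.00000000e+00  0.00000000e+00  1.00000000e+00]]
```

View pics/scene0.png

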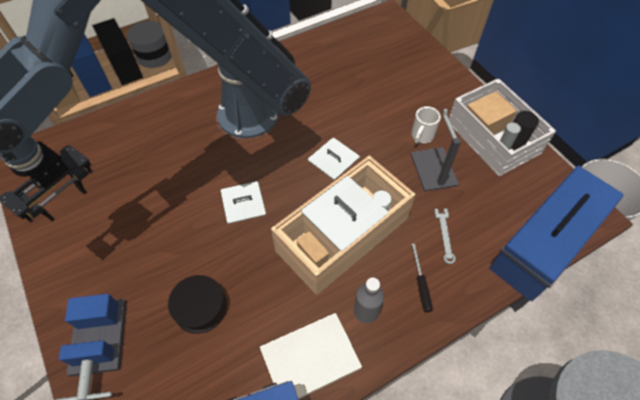

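View pics/top0.png

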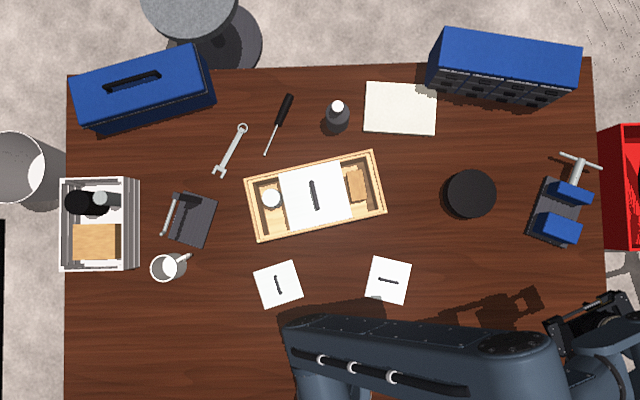

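The top picture shows the box at (315,195) with the tin (270,197) on the left and the carton (357,185) on the right. The stand is at (188,220), the mug at (166,267) and the reel at (470,193). Three cover candidates: (315,195) on the box, and smaller plates on the table at (278,283) and (388,280). The one on the box fits, since it is the largest and lies on the rim. I'll confirm it in a crop.

Run:
```python
import cv2
a=cv2.imread('pics/top0.png')[140:310,145:405];cv2.imwrite('pics/crop1.png',cv2.resize(a,None,fx=3,fy=3,interpolation=cv2.INTER_CUBIC))
```

```text
(no output)
```

View pics/crop1.png

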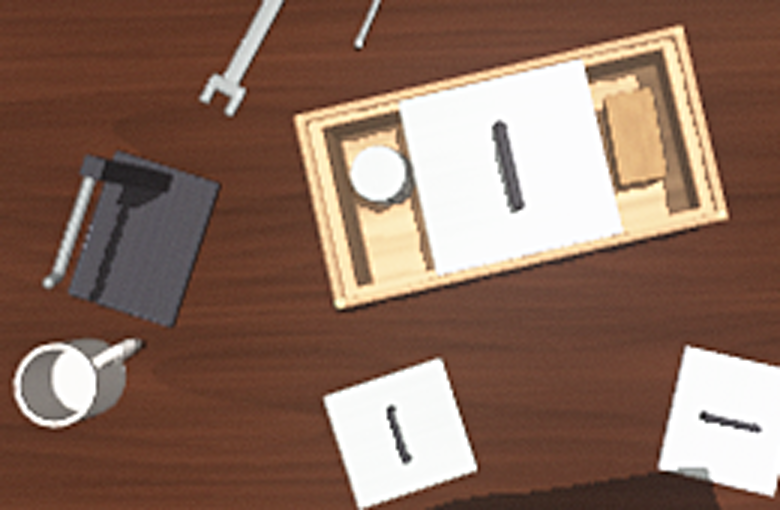

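The crop confirms it: the on-box plate is about 185×175 crop px against about 120 for the two on the table. The hook bar runs from the post (92,168) down to the tip (48,283). Next I turn these into positions.

```bash
cat > h.py <<'E'
import numpy as np, cv2
from rig import readout, cams
TOP=dict(K=np.array([[462.14655712,0,321.20185242],[0,462.14655712,195.92080947],[0,0,1]]),t=np.array([0.47387177,-0.01455514,1.37628182]),
R=np.array([[-0.02708,-0.99745,0.06598],[-0.99929,0.02874,0.02442],[-0.02626,-0.06527,-0.99752]]))
def top(u,v,z):
    d=TOP['R']@np.linalg.solve(TOP['K'],[u,v,1]); return TOP['t']+d*(z-TOP['t'][2])/d[2]
def crop(u,v,z): return top(145+(u-1)/3,140+(v-1)/3,z)
def wristpose():
    s=readout.read_state();c=cams.capture('wrist');T=np.eye(4);T[:3,:3]=s['tcp_rot'];T[:3,3]=s['position']
    return s,c,T@c['tool_from_camera']
def wray(W,K,u,v,z):
    p=np.array([(u-K[0,2]),(v-K[1,2])]);r=np.hypot(*p);th=r/K[0,0]
    d=np.r_[p/max(r,1e-9)*np.sin(th),np.cos(th)];d=W[:3,:3]@d;return W[:3,3]+d*(z-W[2,3])/d[2]
def wproj(W,K,P):
    d=W[:3,:3].T@(np.asarray(P)-W[:3,3]);r=np.hypot(d[0],d[1]);th=np.arctan2(r,d[2]);return K[:2,2]+d[:2]/r*th*K[0,0]
E
python3 - <<'E'
from h import *
np.set_printoptions(precision=4,suppress=True)
b=np.array([crop(*p,.122) for p in[(294,117),(683,27),(729,216),(340,310)]])
print('box',b.mean(0),np.linalg.norm(b[1]-b[0]),np.linalg.norm(b[2]-b[1]))
yb=(b[0]+b[3]-b[1]-b[2]);print('yaw',np.degrees(np.arctan2(-yb[0],yb[1])))
h=np.array([crop(500,126,.162),crop(516,208,.162)]);print('handle',h.mean(0),np.linalg.norm(h[0]-h[1]),np.degrees(np.arctan2(*(h[0]-h[1])[[1,0]])))
cv=np.array([crop(*p,.130) for p in[(400,101),(586,60),(622,233),(434,275)]]);print('cover',cv.mean(0),np.linalg.norm(cv[1]-cv[0]),np.linalg.norm(cv[2]-cv[1]))
s=np.array([crop(*p,.012) for p in[(116,153),(219,184),(175,326),(70,293)]]);print('stand',s.mean(0),np.linalg.norm(s[1]-s[0]),np.linalg.norm(s[2]-s[1]))
xs=s[0]+s[1]-s[2]-s[3];print(np.degrees(np.arctan2(xs[1],xs[0])))
print('bar',crop(91,178,.215),crop(50,282,.229))
print('mug',crop(62,385,.09))
E
```

```text
box [0.5588 0.0329 0.122 ] 0.3641361032945231 0.17669222962272618
yaw 11.678084701278216
handle [0.5564 0.0341 0.162 ] 0.07358800598531687 9.525711708188828
cover [0.5585 0.0333 0.13  ] 0.1725110144529567 0.15961928376472584
stand [0.5056 0.4016 0.012 ] 0.10813501632335341 0.14616032791649666
-18.450725050331087
bar [0.5535 0.3853 0.215 ] [0.4668 0.4154 0.229 ]
mug [0.3703 0.4567 0.09  ]
```

```bash
python3 -m inch '[[31,60.8,4,-11.5,8.7],[31,60.8,4,-11.5,8.7],[31,60.8,4,-11.5,8.7],[31,60.8,4,-11.5,8.7],[31,60.8,4,-11.5,8.7],[31,60.8,4,-11.5,8.7],[31,60.8,4,-11.5,8.7],[31,60.8,4,-11.5,8.7],[31,60.8,4,-11.5,8.7],[31,60.8,4,-11.5,8.7]]'
```

```text
time_s: 0.98
position: [0.4354, -0.2019, 0.2252]
tcp_rot: [[0.979, 0.202, -0.0], [0.202, -0.979, 0.0], [-0.0, -0.0, -1.0]]
force: [1.5, -0.7, 0.2]
opening: 1.001
grasp_force: 0.0
```

```bash
python3 -m inch '[[12.2,23.6,0,0,8.7],[12.2,23.6,0,0,8.7],[12.2,23.6,0,0,8.7],[12.2,23.6,0,0,8.7],[12.2,23.6,0,0,8.7],[12.2,23.6,0,0,8.7],[12.2,23.6,0,0,8.7],[12.2,23.6,0,0,8.7],[12.2,23.6,0,0,8.7],[12.2,23.6,0,0,8.7]]'
python3 - <<'E'
from h import *
s,c,W=wristpose();print(s['position']);cv2.imwrite('pics/w1.png',c['image']);np.save('W1.npy',W)
print(wproj(W,c['intrinsics'],[.557,.034,.158]),wproj(W,c['intrinsics'],[.5588,.0329,.122]))
E
```

```text
time_s: 1.82
position: [0.5563, 0.0314, 0.2248]
tcp_rot: [[0.979, 0.202, -0.001], [0.202, -0.979, -0.0], [-0.002, 0.0, -1.0]]
force: [-0.2, -0.2, -0.8]
opening: 0.997
grasp_force: 0.0
[0.55628126 0.03143262 0.22475668]
[316.63829073 203.13681733] [318.32964577 190.52230577]
```

View pics/w1.png

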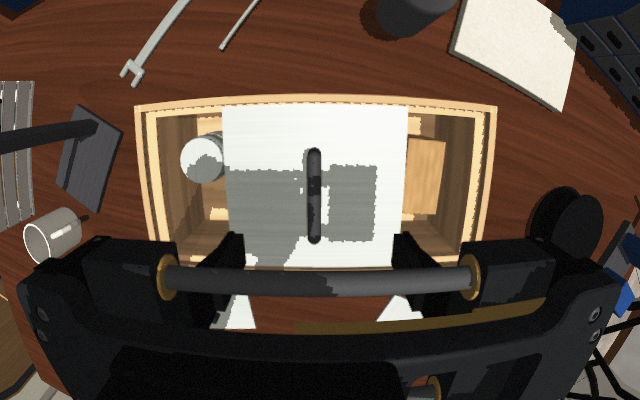

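The handle bar runs from (314,150) to (314,242), centred between the fingers, so I descend and grip it.

```bash
python3 -m inch '[[0.5,0.5,-3,0,5],[0.5,0.5,-6,0,5],[0.5,0.5,-8,0,5],[0.5,0.5,-8.5,0,5],[0.5,0.5,-8.5,0,5],[0.5,0.5,-8.5,0,0],[0.5,0.5,-8.5,0,0],[0.5,0.5,-8.5,0,0],[0.5,0.5,-8.5,0,0],[0.5,0.5,-8.5,0,0]]'
```

```text
time_s: 2.7
position: [0.5627, 0.0371, 0.1411]
tcp_rot: [[0.979, 0.203, 0.002], [0.203, -0.979, -0.0], [0.002, 0.001, -1.0]]
force: [0.1, -0.4, 0.2]
opening: 0.321
grasp_force: 0.0
```

```bash
python3 -m inch '[[0,0,0,0,0],[0,0,0,0,0],[0,0,0,0,0],[0,0,0,0,0]]'
```

```text
time_s: 3.03
position: [0.5625, 0.0369, 0.1412]
tcp_rot: [[0.979, 0.203, 0.001], [0.203, -0.979, -0.0], [0.001, 0.001, -1.0]]
force: [-3.6, 0.8, 18.2]
opening: 0.044
grasp_force: 14.4
```

```bash
python3 -m inch '[[0,0,0,0,0],[0,0,0,0,0]]'
python3 - <<'E'
from h import *
s,c,W=wristpose();a=c['image'][80:300,180:460];cv2.imwrite('pics/w2.png',cv2.resize(a,None,fx=2.7,fy=2.7))
E
```

```text
time_s: 3.2
position: [0.5629, 0.037, 0.1423]
tcp_rot: [[0.979, 0.203, 0.002], [0.203, -0.979, -0.001], [0.002, 0.001, -1.0]]
force: [-3.3, -1.1, 12.0]
opening: 0.012
grasp_force: 6.5
```

View pics/w2.png

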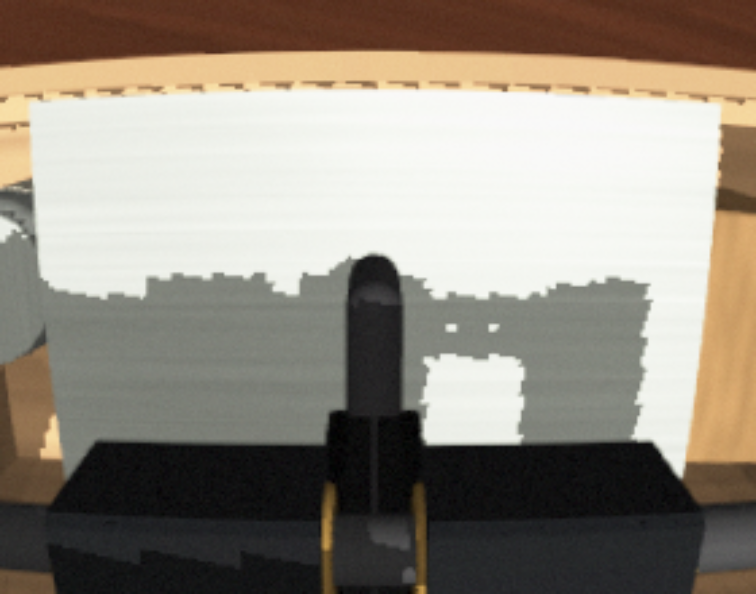

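The fingers have shut completely (slit at (375,450)) and the bar isn't between them. I'll project the expected points to find out why.

Run:
```python
from h import *
s,c,W=wristpose();K=c['intrinsics'];print(s['position'],s['force'],s['opening'])
f=lambda P:np.round((wproj(W,K,P)-[180,80])*2.7)
p=s['position'];R=np.array(s['tcp_rot'])
print('tcp',f(p),'grasp',f(p-R[:,2]*.019),'tip+-9.5x',f(p+R[:,0]*.0095),f(p-R[:,0]*.0095))
ex=np.array([.979,.203,0]);ey=np.array([-.203,.979,0])
for z in(.122,.13,.14,.158,.164):
  print(z,[f(np.array([.562,.037,z])+ex*a) for a in(-.041,.041)])
print('cover corners',[f(np.array([.5588,.0329,.130])+ex*a+ey*b) for a,b in((.08,.085),(.08,-.085))], 'at .122',[f(np.array([.5588,.0329,.122])+ex*a+ey*b) for a,b in((.08,.085),(.08,-.085))])
```

```text
[0.56293818 0.03698978 0.14231236] [-2.29580581 -0.06133045 11.76262502] 0.006475818805290018
tcp [377. 420.] grasp [378. 454.] tip+-9.5x [378. 383.] [377. 455.]
0.122 [array([376., 528.]), array([376., 239.])]
0.13 [array([376., 543.]), array([377., 245.])]
0.14 [array([376., 562.]), array([377., 253.])]
0.158 [array([376., 601.]), array([377., 270.])]
0.164 [array([377., 616.]), array([377., 277.])]
cover corners [array([ 44., 110.]), array([732., 112.])] at .122 [array([ 56., 108.]), array([720., 111.])]
```

```bash
python3 -m inch '[[0,0,2,0,0],[0,0,4,0,0],[0,0,5,0,0],[0,0,5,0,0]]'
python3 - <<'E'
from h import *
s,c,W=wristpose();K=c['intrinsics'];R=np.array(s['tcp_rot']);p=s['position']
f=lambda P:np.round((wproj(W,K,P)-[220,100])*3.5)
for b in(0,.019,.025,.03):print(b,[f(p-R[:,2]*b+R[:,0]*a) for a in(-.0095,0,.0095)])
W1=np.load('W1.npy');p1=np.array([0.5563,0.0314,0.2248])
for b in(0,.01,.02,.03):print(b,[np.round(wproj(W1,K,p1-R[:,2]*b+R[:,0]*.0095+R[:,1]*g)) for g in(-.0435,.0435)])
a=c['image'][100:260,220:440];cv2.imwrite('pics/w3.png',cv2.resize(a,None,fx=3.5,fy=3.5,interpolation=cv2.INTER_CUBIC))
E
```

```text
time_s: 3.63
position: [0.564, 0.037, 0.1925]
tcp_rot: [[0.979, 0.203, 0.006], [0.203, -0.979, -0.001], [0.005, 0.002, -1.0]]
force: [0.2, 0.8, 0.6]
opening: -0.001
grasp_force: 0.0
0 [array([349., 520.]), array([349., 474.]), array([349., 426.])]
0.019 [array([350., 568.]), array([350., 518.]), array([350., 466.])]
0.025 [array([350., 584.]), array([350., 534.]), array([350., 481.])]
0.03 [array([350., 599.]), array([350., 547.]), array([350., 493.])]
0 [array([252., 221.]), array([387., 221.])]
0.01 [array([249., 227.]), array([390., 227.])]
0.02 [array([246., 233.]), array([394., 234.])]
0.03 [array([242., 240.]), array([398., 241.])]
```

View pics/w3.png

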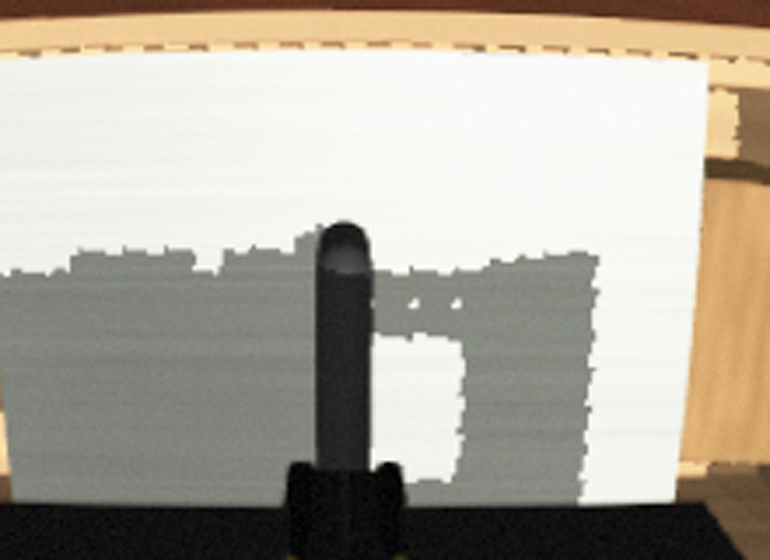

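The shut fingertips end at (347,465), which is the projection of a point 19–20 mm behind the reported TCP. Resting on the bar top (0.164) they read TCP 0.142. So the real tips sit about 20 mm short of the TCP, and I'll go that much deeper while watching the force.

```bash
python3 -m inch '[[0,0,0,0,5],[0,0,0,0,5],[0,0,0,0,5],[0,0,0,0,5],[0,0,-2,0,5],[0,0,-4,0,5],[0,0,-5,0,5],[0,0,-6,0,5],[0,0,-6,0,5],[0,0,-6,0,5]]'; python3 -m inch '[[0,0,-0.4,0,5],[0,0,-0.8,0,5],[0,0,-0.8,0,0],[0,0,-0.8,0,0],[0,0,-0.8,0,0],[0,0,-0.8,0,0],[0,0,-0.8,0,0],[0,0,-0.8,0,0],[0,0,-0.8,0,0]]'
```

```text
time_s: 4.52
position: [0.562, 0.0371, 0.1297]
tcp_rot: [[0.979, 0.203, -0.001], [0.203, -0.979, 0.0], [-0.001, -0.0, -1.0]]
force: [0.8, -0.2, 0.6]
opening: 0.566
grasp_force: 0.0
time_s: 5.27
position: [0.5622, 0.037, 0.1223]
tcp_rot: [[0.979, 0.203, 0.0], [0.203, -0.979, -0.0], [0.0, 0.0, -1.0]]
force: [-0.1, -0.0, 0.6]
opening: 0.131
grasp_force: 20.0
```

```bash
python3 -m inch '[[0,0,0,0,0],[0.1,-0.5,0,0,0],[0.3,-1.5,0,0,0],[0.51,-2.5,0,0,0],[0.72,-3.5,0,0,0],[0.93,-4.5,0,0,0],[1.13,-5.5,0,0,0],[1.34,-6.5,0,0,0],[1.5,-7.2,0,0,0],[1.6,-7.8,0,0,0]]'; python3 -m inch '[[0.05,-0.2,0,0,0],[0.1,-0.4,0,0,0],[0.14,-0.6,0,0,0],[0.14,-0.6,0,0,0]]'
python3 - <<'E'
from h import *
c=cams.capture('top');cv2.imwrite('pics/top2.png',cv2.resize(c['image'][140:250,225:405],None,fx=4,fy=4,interpolation=cv2.INTER_CUBIC))
s,c,W=wristpose();np.save('W2.npy',W);i=c['image'];cv2.imwrite('pics/w4.png',i)
E
```

```text
time_s: 6.1
position: [0.5784, -0.042, 0.1222]
tcp_rot: [[0.979, 0.202, 0.0], [0.202, -0.979, 0.0], [0.0, -0.0, -1.0]]
force: [-0.7, 4.6, 2.9]
opening: 0.126
grasp_force: 30.0
time_s: 6.43
position: [0.5794, -0.0469, 0.1222]
tcp_rot: [[0.979, 0.203, -0.0], [0.203, -0.979, -0.0], [-0.0, 0.0, -1.0]]
force: [-1.6, 3.6, 3.7]
opening: 0.126
grasp_force: 30.0
```

View pics/w4.png

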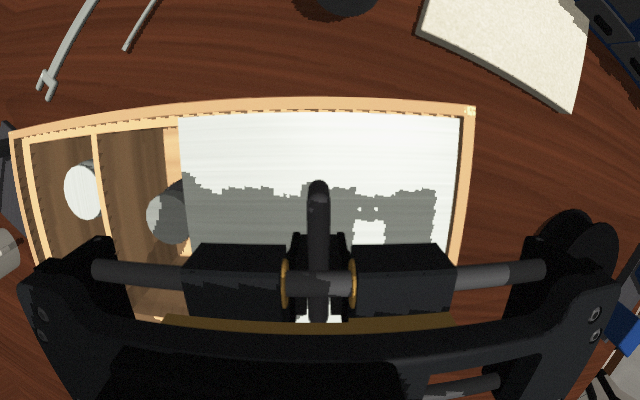

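The opened pocket holds a round grey object at (168,212), which is the jar. The padlock must be in the other pocket, so I slide the cover fully the other way.

```bash
python3 -m inch '[[-0.1,0.5,0,0,0],[-0.4,2,0,0,0],[-0.72,3.5,0,0,0],[-1.03,5,0,0,0],[-1.34,6.5,0,0,0],[-1.65,8,0,0,0],[-1.96,9.5,0,0,0],[-2.27,11,0,0,0],[-2.58,12.5,0,0,0],[-2.79,13.5,0,0,0]]'; python3 -m inch '[[-0.2,1,0,0,0],[-0.41,2,0,0,0],[-0.56,2.7,0,0,0],[-0.62,3,0,0,0],[-0.66,3.2,0,0,0],[-0.66,3.2,0,0,0]]'
python3 - <<'E'
from h import *
s,c,W=wristpose();np.save('W2.npy',W);i=c['image'];cv2.imwrite('pics/w5.png',i)
E
```

```text
time_s: 7.37
position: [0.5513, 0.0894, 0.1222]
tcp_rot: [[0.979, 0.205, 0.001], [0.205, -0.979, -0.001], [0.0, 0.001, -1.0]]
force: [0.8, -3.2, 2.1]
opening: 0.126
grasp_force: 30.0
time_s: 7.87
position: [0.545, 0.1205, 0.1222]
tcp_rot: [[0.979, 0.203, 0.0], [0.203, -0.979, 0.001], [0.0, -0.001, -1.0]]
force: [0.1, -0.8, 3.5]
opening: 0.132
grasp_force: 30.0
```

View pics/w5.png

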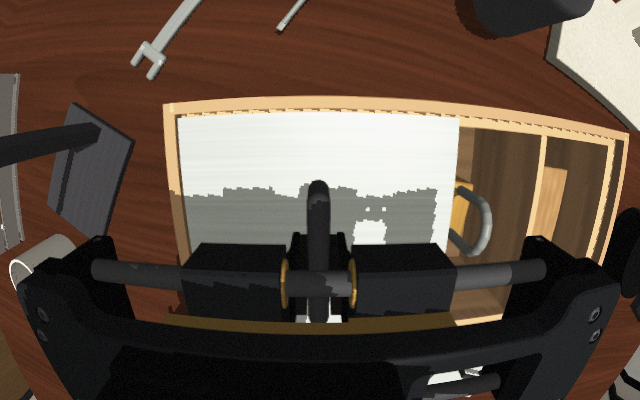

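The padlock is in the right-hand pocket: brass at (462,200), shackle arch at (480,220). The cover is at its left end, so I release and move above the pocket.

```bash
python3 -m inch '[[0,0,0,0,5],[0,0,0,0,5],[0,0,0,0,5],[0,0,0,0,5],[0,0,3,0,5],[0,0,6,0,5],[0,0,9,0,8],[2.4,-12.5,13,0,8],[2.4,-12.5,13,0,8],[2.4,-12.5,13,0,8]]'; python3 -m inch '[[0,0,0,0,8],[0,0,0,0,8],[0,0,0,0,8],[0,0,0,0,8]]'
python3 - <<'E'
from h import *
s,c,W=wristpose();np.save('W3.npy',W);i=c['image'];print(s['position']);cv2.imwrite('pics/w6.png',cv2.resize(i[80:300,150:450],None,fx=2.6,fy=2.6,interpolation=cv2.INTER_CUBIC))
E
```

```text
time_s: 8.75
position: [0.5674, 0.0026, 0.2506]
tcp_rot: [[0.979, 0.205, 0.001], [0.205, -0.979, 0.0], [0.001, -0.0, -1.0]]
force: [0.6, -0.6, -0.1]
opening: 0.788
grasp_force: 0.0
time_s: 9.08
position: [0.5664, 0.0041, 0.2487]
tcp_rot: [[0.979, 0.203, -0.002], [0.203, -0.979, 0.001], [-0.002, -0.002, -1.0]]
force: [-0.1, -0.1, -0.1]
opening: 0.917
grasp_force: 0.0
[0.56640593 0.00414    0.2486862 ]
```

View pics/w6.png

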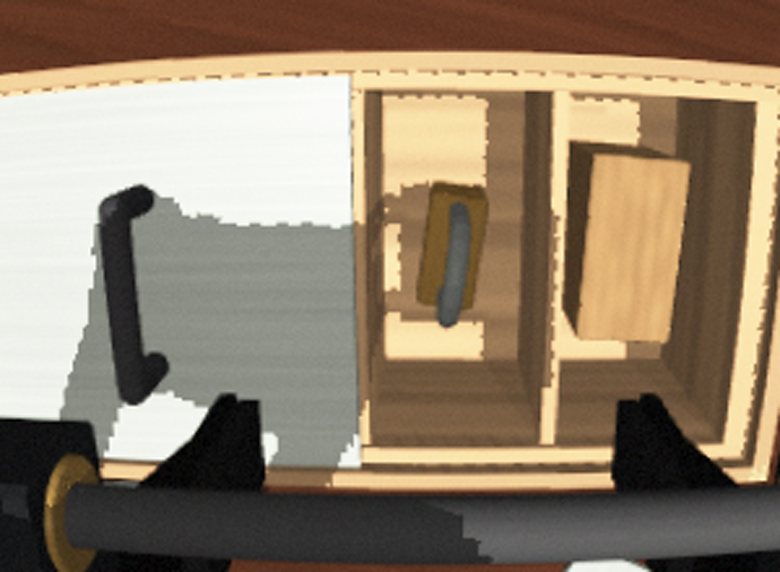

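Run:
```python
from h import *
np.set_printoptions(precision=4,suppress=True)
W=np.load('W3.npy');K=cams.capture('wrist')['intrinsics']
g=lambda u,v,z:wray(W,K,150+u/2.6,80+v/2.6,z)
b=np.array([g(*p,.056) for p in[(433,183),(487,187),(472,308),(418,303)]])
d=b[0]+b[1]-b[2]-b[3];yaw=np.degrees(np.arctan2(d[1],d[0]))
print('body',b.mean(0),np.linalg.norm(b[1]-b[0]),np.linalg.norm(b[3]-b[0]),yaw)
a,c=g(460,205,.10),g(447,325,.10);e=a-c;print('shackle',(a+c)/2,np.linalg.norm(e),np.degrees(np.arctan2(e[1],e[0])))
# predicted shackle outline for body pose
o=b.mean(0);ex=d/np.linalg.norm(d)
for x,z in((-.0205,.056),(-.0205,.093),(-.0145,.1075),(0,.1135),(.0145,.1075),(.0205,.093),(.0205,.056)):
  P=o+ex*x;P[2]=z;print(x,z,(wproj(W,K,P)-[150,80])*2.6)
bx=np.array([np.cos(np.radians(11.7)),np.sin(np.radians(11.7))]);r=(o[:2]-[.561,.035]);print('box frame',r@bx,r@[-bx[1],bx[0]])
```

```text
body [ 0.5668 -0.0017  0.056 ] 0.0255172638407297 0.0592244347893051 5.090636605048544
shackle [ 0.5674 -0.0013  0.1   ] 0.05281717543591555 6.047061742660955
-0.0205 0.056 [447.3063 287.2803]
-0.0205 0.093 [448.1471 308.8479]
-0.0145 0.1075 [450.2386 305.0015]
0 0.1135 [454.7163 275.2706]
0.0145 0.1075 [458.7188 237.8792]
0.0205 0.093 [459.619  217.6031]
0.0205 0.056 [457.6518 204.1657]
box frame -0.0017452874220900076 -0.03714838026804223
```

The padlock stands at about (0.567, -0.0015) with yaw about 5.5°. In the crop the body is at (452,245) and the shackle runs from (460,205) to (447,325). I'll turn the tool so it closes across the shackle legs.

```bash
python3 -m inch '[[0.05,-0.5,0,7,7.5],[0.05,-0.5,0,14,7.5],[0.05,-0.5,0,21,7.5],[0.05,-0.5,0,28,7.5],[0.05,-0.5,0,35,7.5],[0.05,-0.5,0,42,7.5],[0.05,-0.5,0,49,7.5],[0.05,-0.5,0,56,7.5],[0.05,-0.5,0,63,7.5],[0.05,-0.5,0,70,7.5]]'; python3 -m inch '[[0,0,0,7,7.5],[0,0,-2,13.8,7.5],[0,0,-4,13.8,7.5],[0,0,-6,13.8,7.5],[0,0,-8,13.8,7.5],[0,0,-8,13.8,7.5],[0,0,-8,13.8,7.5]]'
python3 - <<'E'
from h import *
np.set_printoptions(precision=4,suppress=True)
s,c,W=wristpose();K=c['intrinsics'];np.save('W4.npy',W);cv2.imwrite('pics/w7.png',c['image'])
print(s['joint_positions'],s['position'])
for b in((0,0,.118),(.0205,0,.093),(-.0205,0,.093)):
  y=np.radians(5.5);print(wproj(W,K,[.567+b[0]*np.cos(y),-.0015+b[0]*np.sin(y),b[2]]))
E
```

```text
time_s: 10.02
position: [0.5675, -0.0006, 0.2491]
tcp_rot: [[0.137, 0.991, -0.001], [0.991, -0.137, 0.0], [0.0, -0.001, -1.0]]
force: [-0.0, -0.1, 0.6]
opening: 0.866
grasp_force: 0.0
time_s: 10.6
position: [0.5669, -0.0008, 0.1685]
tcp_rot: [[-0.097, 0.995, -0.003], [0.995, 0.097, 0.001], [0.001, -0.003, -1.0]]
force: [-1.1, -0.1, 0.6]
opening: 0.863
grasp_force: 0.0
[-11.3786  28.1341  92.3259   0.0057  59.7397 -16.9603] [ 0.5669 -0.0008  0.1685]
[317.458  212.0396]
[340.8828 202.9901]
[294.321 202.861]
```

```bash
python3 -m inch '[[0,-0.05,-2,0,7.5],[0,-0.05,-4,0,7.5],[0,-0.05,-6,0,7.5],[0,-0.05,-7.5,0,7.5],[0,-0.05,-8.5,0,7.5],[0,-0.05,-8.5,0,7.5]]'; python3 -m inch '[[0,0,-0.8,0,7.5],[0,0,-1.6,0,7.5],[0,0,-2.4,0,7.5],[0,0,-3.2,0,7.5],[0,0,-3.2,0,7.5]]'
```

```text
time_s: 11.15
position: [0.5676, -0.0022, 0.0839]
tcp_rot: [[-0.096, 0.995, -0.002], [0.995, 0.096, 0.0], [0.0, -0.002, -1.0]]
force: [0.1, 0.2, 0.2]
opening: 0.863
grasp_force: 0.0
time_s: 11.57
position: [0.5669, -0.0023, 0.0511]
tcp_rot: [[-0.096, 0.995, -0.003], [0.995, 0.096, 0.001], [0.001, -0.003, -1.0]]
force: [0.7, 0.4, 0.2]
opening: 0.863
grasp_force: 0.0
```

```bash
python3 -m inch '[[0,0,0,0,4],[0,0,0,0,4],[0,0,0,0,4],[0,0,0,0,4],[0,0,0,0,4],[0,0,0,0,4],[0,0,0,0,4],[0,0,0,0,4]]'
```

```text
time_s: 12.23
position: [0.5668, -0.0024, 0.0527]
tcp_rot: [[-0.096, 0.995, -0.002], [0.995, 0.096, 0.0], [0.0, -0.002, -1.0]]
force: [-2.7, -0.7, 4.3]
opening: 0.561
grasp_force: 30.0
```

```bash
python3 -m inch '[[0,0,0.5,0,4],[0,0,1.5,0,4],[0,0,3.5,0,4],[0,0,6,0,4],[0,0,9,0,4],[0,0,12,0,4],[0,0,15,0,4],[0,0,17,0,4],[0,0,18,0,4],[0,0,18,0,4]]'; python3 -m inch '[[-1,1,0,5,4],[-3,3.5,0,11,4],[-5,6,0,17,4],[-7,8.5,0,23,4],[-9,11.5,0,29,4],[-11,14.5,0,35,4],[-13,17.5,0,41,4],[-15,21,0,47,4],[-16.7,24,0,53,4],[-16.7,26,0,59,4]]'
```

```text
time_s: 13.07
position: [0.5702, -0.0028, 0.2357]
tcp_rot: [[-0.096, 0.995, 0.007], [0.995, 0.096, -0.001], [-0.002, 0.007, -1.0]]
force: [0.2, 0.3, -3.4]
opening: 0.564
grasp_force: 29.9
time_s: 13.9
position: [0.395, 0.2591, 0.2306]
tcp_rot: [[-0.906, 0.424, -0.008], [0.424, 0.906, -0.001], [0.007, -0.004, -1.0]]
force: [0.0, -0.8, -3.4]
opening: 0.563
grasp_force: 29.8
```

```bash
python3 -m inch '[[0,2,0,2,4],[0,4.5,0,4,4],[0.3,7,0,6.6,4],[0.5,9.5,0,6.6,4],[0.7,12,0,6.6,4],[0.8,14.5,0,6.6,4],[1,16.5,-1,6.6,4],[1,17.5,-2.5,6.6,4],[1,17.5,-4.2,6.6,4],[1,17.5,-4.2,6.6,4]]'; python3 -m inch '[[0,0,0,0,4],[0,0,0,0,4]]'
python3 - <<'E'
from h import *
c=cams.capture('scene');i=c['image'];R=c['rotation'];K=c['intrinsics'];t=c['xyz']
cv2.imwrite('pics/s2.png',cv2.resize(i[70:230,370:530],None,fx=3.7,fy=3.7,interpolation=cv2.INTER_CUBIC))
s=readout.read_state();p=s['position']
ex=np.array([.9486,-.3165,0]);ey=np.array([.3165,.9486,0]);o=np.array([.5056,.4016,0])
print('tcp in stand frame',(p-o)@ex,(p-o)@ey,p[2])
E
```

```text
time_s: 14.73
position: [0.4077, 0.431, 0.185]
tcp_rot: [[-0.946, 0.323, -0.009], [0.323, 0.946, -0.006], [0.006, -0.009, -1.0]]
force: [-0.9, -0.4, -3.6]
opening: 0.563
grasp_force: 29.9
time_s: 14.9
position: [0.4109, 0.4321, 0.1901]
tcp_rot: [[-0.946, 0.324, -0.001], [0.324, 0.946, -0.001], [0.001, -0.001, -1.0]]
force: [0.5, -0.7, -2.1]
opening: 0.565
grasp_force: 29.9
tcp in stand frame -0.09911629295789501 -0.000673534418456436 0.1908879681830523
```

View pics/s2.png

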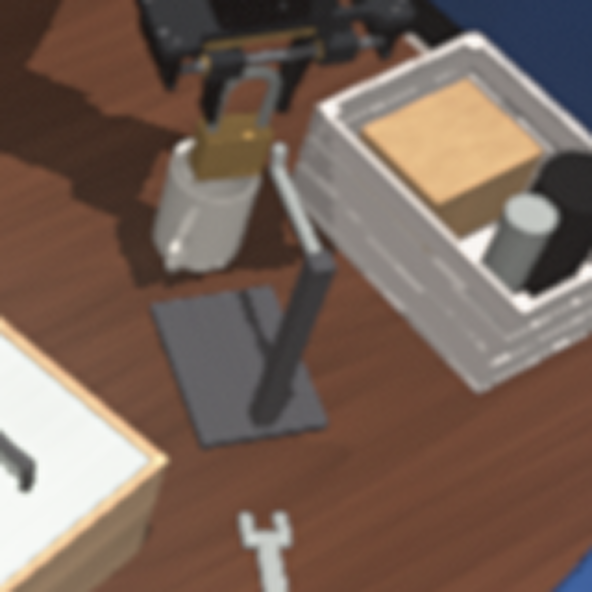

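The last picture shows the padlock held upright by its legs (body (232,147), arch (252,75)), level with the hook tip (280,155) and in front of it. Next I thread it along the bar.

```bash
python3 -m inch '[[0.5,-0.15,0,0,4],[1.2,-0.38,0,0,4],[2,-0.65,0,0,4],[2.8,-0.9,0,0,4],[3.6,-1.15,0,0,4],[4.4,-1.42,0,0,4],[5,-1.6,0,0,4],[5,-1.6,0,0,4]]'; python3 -m inch '[[0.5,-0.18,0,0,4],[1.2,-0.42,0,0,4],[2,-0.68,0,0,4],[2.8,-0.95,0,0,4],[3.5,-1.18,0,0,4],[3.9,-1.3,0,0,4],[3.9,-1.3,0,0,4],[3.9,-1.3,0,0,4]]'
```

```text
time_s: 15.62
position: [0.4631, 0.4159, 0.1906]
tcp_rot: [[-0.946, 0.325, 0.001], [0.325, 0.946, 0.0], [-0.001, 0.001, -1.0]]
force: [-0.0, 0.2, -2.9]
opening: 0.565
grasp_force: 29.9
time_s: 16.28
position: [0.5001, 0.4033, 0.1904]
tcp_rot: [[-0.946, 0.325, -0.001], [0.325, 0.946, -0.0], [0.001, -0.0, -1.0]]
force: [-0.5, -0.9, -2.5]
opening: 0.563
grasp_force: 29.9
```

```bash
python3 -m inch '[[0,0,-0.7,0,4],[0,0,-1.4,0,4],[0,0,-2,0,4],[0,0,-2.5,0,4],[0,0,-2.7,0,4],[0,0,-2.7,0,4],[0,0,-2.7,0,4]]'; python3 -m inch '[[0,0,-0.1,0,4],[0,0,-0.2,0,4],[0,0,-0.3,0,4],[0,0,-0.3,0,4]]'
```

```text
time_s: 16.87
position: [0.4999, 0.4035, 0.1634]
tcp_rot: [[-0.946, 0.324, -0.0], [0.324, 0.946, -0.0], [0.0, -0.0, -1.0]]
force: [-0.4, 0.1, -2.1]
opening: 0.562
grasp_force: 29.9
time_s: 17.2
position: [0.4999, 0.4035, 0.1606]
tcp_rot: [[-0.946, 0.324, -0.0], [0.324, 0.946, -0.0], [0.0, -0.0, -1.0]]
force: [-0.1, 0.2, -3.0]
opening: 0.564
grasp_force: 29.9
```

```bash
python3 -m inch '[[0,0,-0.1,0,4],[0,0,-0.2,0,4],[0,0,-0.2,0,4]]';  python3 -m inch '[[0,0,-0.1,0,4],[0,0,-0.2,0,4],[0,0,-0.2,0,4]]'
```

```text
time_s: 17.45
position: [0.5002, 0.4037, 0.1589]
tcp_rot: [[-0.946, 0.324, 0.001], [0.324, 0.946, 0.0], [-0.0, 0.001, -1.0]]
force: [0.0, 0.1, -1.8]
opening: 0.564
grasp_force: 29.9
time_s: 17.7
position: [0.5006, 0.4039, 0.1584]
tcp_rot: [[-0.946, 0.324, 0.002], [0.324, 0.946, 0.001], [-0.002, 0.002, -1.0]]
force: [-2.3, -0.1, 5.8]
opening: 0.568
grasp_force: 29.9
```

The shackle touches the bar, so I relax by 1 mm, open gently, let it settle and rise.

```bash
python3 -m inch '[[0,0,0.1,0,4],[0,0,0.1,0,5.2],[0,0,0.1,0,5.6],[0,0,0.1,0,6],[0,0,0.1,0,6.5],[0,0,0.1,0,7],[0,0,0.1,0,7.5],[0,0,0.1,0,8],[0,0,0.1,0,8],[0,0,0.1,0,8]]'; python3 -m inch '[[0,0,0,0,8],[0,0,0,0,8],[0,0,0,0,8],[0,0,0,0,8],[0,0,0.5,0,8],[0,0,1,0,8],[0,0,2,0,8],[0,0,4,0,8],[0,0,6,0,8],[0,0,8,0,8]]';python3 -m inch '[[0,0,2,0,8],[0,0,5,0,8],[-2,-1,7,0,8],[-6,-4,7,0,8],[-10,-8,7,0,8],[-12,-12,7,0,8],[-12,-15,7,0,8],[-12,-15,7,0,8],[-12,-15,7,0,8],[-12,-15,7,0,8]]'
python3 - <<'E'
from h import *
import time
for k in range(2):
    c=cams.capture('scene');i=c['image'];t=c['xyz'];R=np.array(c['rotation']);K=c['intrinsics']
    cr=i[90:190,400:500];hsv=cv2.cvtColor(cr,cv2.COLOR_BGR2HSV)
    f=lambda P:(lambda d:np.round((K@d)[:2]/d[2]-[400,90],1))(R.T@(np.array(P)-t))
    m=cv2.inRange(hsv,(15,120,50),(30,255,255));v,u=np.nonzero(m)
    print('brass',len(u),u.mean(),v.mean(),'expected hanging',f([.500,.4035,.138]),'hook',f([.5,.4035,.215]))
s=readout.read_state();print(s['position'],s['force'],s['time_s'])
E
```

```text
time_s: 18.53
position: [0.5, 0.4035, 0.1575]
tcp_rot: [[-0.946, 0.324, -0.0], [0.324, 0.946, -0.0], [0.0, -0.0, -1.0]]
force: [0.9, 0.2, -0.2]
opening: 0.909
grasp_force: 0.0
time_s: 19.37
position: [0.5001, 0.4035, 0.2394]
tcp_rot: [[-0.946, 0.324, 0.001], [0.324, 0.946, 0.0], [-0.0, 0.0, -1.0]]
force: [0.1, 0.2, -0.0]
opening: 0.914
grasp_force: 0.0
time_s: 20.2
position: [0.3809, 0.2537, 0.3089]
tcp_rot: [[-0.945, 0.326, 0.003], [0.326, 0.945, 0.002], [-0.002, 0.003, -1.0]]
force: [0.6, 0.3, -0.2]
opening: 0.92
grasp_force: 0.0
brass 246 42.052845528455286 50.32113821138211 expected hanging [41.3 50.6] hook [47.4 32.7]
brass 245 42.02040816326531 50.285714285714285 expected hanging [41.3 50.6] hook [47.4 32.7]
[0.38135877 0.25454406 0.30833035] [-0.90278235  0.37045644  0.79512146] 20.3
```

The brass sits at its predicted hanging spot. I'll let it settle, check that it is still, and hand in.

```bash
for k in 1 2; do python3 -m inch '[[0,0,0,0,8],[0,0,0,0,8],[0,0,0,0,8],[0,0,0,0,8],[0,0,0,0,8],[0,0,0,0,8],[0,0,0,0,8],[0,0,0,0,8],[0,0,0,0,8],[0,0,0,0,8]]' | head -1; done
python3 - <<'E'
from h import *
from rig import bot
ok=[]
for k in range(3):
    cr=cams.capture('scene')['image'][90:190,400:500];m=cv2.inRange(cv2.cvtColor(cr,cv2.COLOR_BGR2HSV),(15,120,50),(30,255,255));v,u=np.nonzero(m);print(len(u),u.mean(),v.mean());ok.append((u.mean(),v.mean()))
if np.abs(np.array(ok)-[42.0,50.3]).max()<.5: print(bot.hand_in())
E
```

```text
time_s: 21.13
time_s: 21.97
246 42.03658536585366 50.26829268292683
247 41.959514170040485 50.40080971659919
247 41.902834008097166 50.30769230769231
the job is handed in; nothing more can be done
None
```

The job is handed in at about 22 s: the padlock hangs still on the hook by its shackle, and the cover was slid flat in its runners to the stand end of the box; the first slide opened the jar's pocket, so I slid it back the other way, and I did not picture the cover again at the end.

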